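# Brace the screw jar with a bench dog and unscrew its cap

## Robot

A 7-joint arm with a two-finger parallel gripper is mounted at the origin on the work surface. World frame = base frame: x ahead of the robot, y to its left, z up, the work surface at z = 0. Lengths are in m, angles in rad, forces in N, time in s.
With the tool pointing down it reaches from about 0.4 to 0.85 m from the base axis. Payload 10.4 kg.
Tool frame: the origin (TCP) lies between the finger pads; the fingertips stand ahead of it and the grasp point (between the pads) lies 5 mm behind it (manip.tip_extent is the z of the fingertips in the tool frame, in m); z points along the fingers, y is the line along which they close (so a half turn about z gives the same grasp; the last joint's range is limited). The gripper opens to 85 mm and grips with 20 to 120 N. Pads are 22 mm wide; open, the fingers measure 114 mm over their backs; the gripper's body (76 mm by 85 mm) begins 54 mm behind the grasp point. The pads swing forward as they close: fully open they stand 13 mm farther back than shut.
Start: joints at [1.274, 0.332, -0.065, 1.46, 0.022, 1.35, -0.088], TCP at [0.169, -0.602, 0.245] pointing down, gripper open.
Joint ranges: [-2.6, 2.6], [-0.5, 2.12], [-1.47, 1.34], [0.16, 2.42], [-1.27, 4.41], [0.06, 2.06], [-2.6, 2.6]. Speed limits (rad/s): [2.22, 2.22, 2.79, 2.79, 3.14, 3.14, 3.14].

## Interface

Orientations are given as a unit quaternion [x, y, z, w].
In Python, from workcell import status, viewer, manip gives the robot as it stands.
- The arm moves only by the tool play_rows, never from a script. Its argument "plan" is one flat list of numbers, 7 for each row, row after row: the turn, a rotation vector about the tool's x, y, z in degrees, then the shift along the tool's x, y, z in m, then the opening, from 0 (shut) to 1 (fully open). In form: [ax, ay, az, dx, dy, dz, grip, ax, ay, az, dx, dy, dz, grip, ...]. A call has 1 to 20 rows; each row is the pose to reach, as a shift and turn from the pose commanded when the call began, along the tool's axes at that moment; what a row does not reach only later rows make up. A row lasts 1/8 s, in which the tool goes at most 62.5 mm and 10.7 degrees, less where a joint would pass 70% of its speed; a pose out of reach is approached as far as the arm can. A call with a gripper value outside its range is refused whole. The fingers move at their own pace and stop on an object; "squeeze" is the grip in N (left out, the last holds). Time passes only in rows, so rows that repeat a pose let the fingers close. It gives the time, the measured TCP pose, the force, the opening and the grip force at its end, in the units of the state.
- status.get_obs(): the state, without advancing time (a new reading comes with each control period).
- viewer.camera(name): name is "scene" or "top" or "wrist"; returns the picture (400x640x3 uint8, red, green, blue); there is no depth.
- viewer.camera_model(name): a dict with "fx", "fy", "cx", "cy" (pixels), "R" (3x3) and "t" (3): a world point X has camera coordinates R X + t. Camera axes: x right, y down, z forward; pixel columns grow to the right and rows downward; lengths in m; the calibration is good to about 2 mm. The wrist camera is an equidistant fisheye: a pixel r from the principal point sees the ray r / f radians off the axis. A picture is of the moment at which its call begins: read the wrist's pose just before it. camera_model takes no time and is no camera call; for the wrist camera it gives the pose at the moment of the call.
- manip.hand_in(): hands the job in; it is judged then, once.
The state is a dict: "clock": time; "joint_pos": joint angles; "joint_velocities": joint speeds; "tau": joint torques, N m; "position": TCP position; "ee_rot": TCP orientation; "ft_force": force on the tool from outside, world axes, zero at the start; "torque": the same for the moment, N m; "grip_width": opening from 0.0 (shut) to 1.0 (fully open); "grasp_force": force on a finger pad.
Only numpy, scipy, OpenCV 4.12 (cv2) and the standard library are available. Lean on these libraries where they do the work, as an engineer would, in place of code of your own. Each camera call takes 0.05 s, during which the arm holds its last target. There are 200 camera calls.

## Task

First drop the loose bench dog all the way into the board hole that is directly in front of the square screw jar, so that the jar is braced between dog and batten. Then unscrew the jar's tight cap counter-clockwise and, as soon as it comes out of the thread, lift it clear and stop: finish while still holding the cap level, a centimetre or two straight above the jar's mouth. Keep the jar standing square on the board, leave the dog in its hole, and do not disturb the tin, bottle and tools.

Things in the scene. Friction and masses are not known exactly. Their poses are not given: they have to be found in the camera images.
- board: Bench-dog board: plywood, 200 (x) x 360 (y) x 36 mm thick, screwed flat to the bench. Origin at the centre of its underside, at bench height (z = 0); x points away from the robot. A wooden stop batten, 30 mm thick, rising 26 mm above the board, runs along its whole far edge, its near face at board x = +66 mm. The row of four dog holes lies at board x = -33.5 mm.
- hole_1 (a point): Mouth centre, at the board's top face (36 mm above the bench), of the first dog hole from the left (+y): round, 27 mm across, chamfered 3 mm, right through the board, so that a dog dropped in stands on the bench beneath. The holes are 96 mm apart along board y.
- hole_2 (a point): Mouth centre of the second hole from the left, same size.
- hole_3 (a point): Mouth centre of the third hole from the left, same size.
- hole_4 (a point): Mouth centre of the fourth hole from the left, same size.
- dog_mid (a point): The bench dog: a plain round aluminium pin, 25 mm diameter, 85 mm long, 0.11 kg, foot chamfered. This point is its centre, 42.5 mm above its foot; z is its axis, upwards. It starts standing on the bench beside one end of the board (left or right) and, when home in a hole, stands 49 mm out of the board.
- dog_foot (a point): Centre of the dog's foot (underside); z up along the dog. 0 mm above the bench when the dog is home in a hole.
- jar: Squat square jar of screws, clear plastic: body 80 x 80 mm, 57 mm high; 84 mm high in all with its cap; about 0.55 kg. Origin at the centre of its underside, on the board's top; x, y square to its sides, x away from the robot. Stands loose on the board in the left or right place, its far face about 4 mm from the batten, its near face about 15.5 mm from the centre line of the row of holes.
- jar_mid (a point): Point on the jar's axis 40 mm above its underside; axes as the jar's. Exactly one hole lies in front of the jar's near face, 15 to 35 mm to the left (+y) of the jar's centre line; a dog in it stands about 3 mm off the jar and, with the batten, stops it turning counter-clockwise after 4 to 9 degrees. The other holes miss the jar.
- jar_mouth (a point): Centre of the top of the jar's mouth with its rubber seal, 80 mm above the jar's underside (the seal swells up to 2.5 mm higher when the cap is off); axes as the jar's. The tight seal asks 0.5 to 1 N m to turn the cap, more than the friction of the loose jar on the board. The thread does not slip: pulling up while it is engaged lifts the jar.
- cap_mid (a point): Black ribbed screw cap, 56 mm outside diameter, 20 mm high, 30 g. Point on its axis half-way up; seated, 74 mm above the jar's underside. Axes as the jar's when screwed down. Unscrews counter-clockwise seen from above: three-start thread, rises 2.4 mm per radian, free after 0.9 to 1.05 rad of turn relative to the jar; beyond about 1.5 rad it meets the next start.
- tin_center (a point): A bystander: bright metal paint tin, 76 mm diameter, 82 mm high, standing on the board in the jar's other place, against the batten. Point on its axis 40 mm up.
- glue_center (a point): A bystander: white plastic bottle, 48 mm diameter, 115 mm high, standing on the bench beside the end of the board opposite to the dog. Point on its axis 55 mm up.
- screwdriver_grip (a point): A bystander: black-handled screwdriver lying on the bench behind the batten. Point on its handle.
- wrench_grip (a point): A bystander: steel wrench lying on the bench behind the batten. Point on its handle.
Mind the look-alikes: they are no part of the job. Of the things like the part that bears cap_mid, leave any that is turquoise; of the rest the larger one is meant.

How it is judged:
By the outcome, as a careful person would: the job done as asked, in the order asked, and still so for the second after the job is handed in, while the arm keeps its last pose, push and grip.
It also fails if it takes over 58 s, if anything falls off the work surface, if the arm or the gripper's body presses on something with over 40 N, if the wrist force passes 120 N, or if a joint passes its speed limit or range.

## Working session

There is one attempt and no reset: what is moved stays moved. The work goes in short steps, Python scripts to look and compute and a tool call to move; the robot and the scene stay as the last step left them, time stands still between calls to the robot, and variables do not carry over. Pictures are saved under pics/ and viewed, at most 10 in all, crops included, and the job is handed in when it is done.

Besides the shell and the picture viewer there is one more tool, called after "Request:" in YAML: its name, and indented under it one key for each argument. play_rows: Moves the arm, as the interface text tells. Its arguments: {"type":"object","properties":{"plan":{"type":"array","items":{"type":"number"}},"squeeze":{"type":"number"}},"required":["plan"]}

```bash
ls; mkdir -p pics
python3 - <<'E'
from workcell import status, viewer, manip
import cv2,numpy as np
for n in("scene","top"):
    im=viewer.camera(n); cv2.imwrite(f"pics/{n}0.png",im[:,:,::-1])
    m=viewer.camera_model(n); print(n,{k:np.round(np.array(v),4).tolist() for k,v in m.items()})
o=status.get_obs(); print(o, manip.tip_extent)
E
```

```text
pics
scene {'fx': 453.9239, 'fy': 453.9239, 'cx': 317.3511, 'cy': 200.0611, 'R': [[-0.456, 0.8899, 0.0115], [0.6882, 0.3608, -0.6295], [-0.5643, -0.2792, -0.7769]], 't': [0.2694, -0.3352, 1.2547]}
top {'fx': 504.6526, 'fy': 504.6526, 'cx': 320.3996, 'cy': 205.0773, 'R': [[-0.1069, -0.9942, -0.0063], [-0.9713, 0.1058, -0.2132], [0.2126, -0.0167, -0.977]], 't': [0.0552, 0.5927, 1.0244]}
{'clock': 0.1, 'joint_pos': array([ 1.27440135,  0.3328303 , -0.0646856 ,  1.46087017,  0.02158346,
        1.34991621, -0.08848235]), 'joint_velocities': array([-0.00027103, -0.00133995,  0.00038192, -0.00413885,  0.00174875,
       -0.00018809, -0.00049001]), 'tau': array([ 1.45484442e-03, -6.26743770e+01,  4.92525171e-02, -3.92428672e+01,
        1.63327582e-02,  7.00736535e-03, -5.35042773e-05]), 'position': array([ 0.16889649, -0.60140392,  0.24457581]), 'ee_rot': array([ 9.90642588e-01,  1.36480112e-01, -1.15145365e-04, -6.54665589e-04]), 'ft_force': array([-0.21807367,  0.06986999, -0.40328773]), 'torque': array([ 0.02163329, -0.0106541 , -0.03216191]), 'grasp_force': 0.0, 'grip_width': 0.9990337154352493} 0.014
```

View pics/scene0.png

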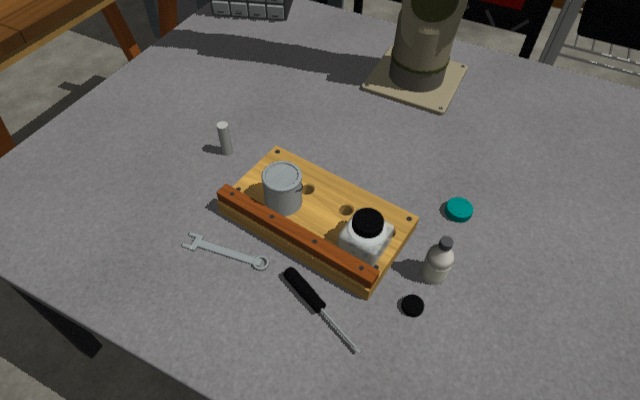

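View pics/top0.png

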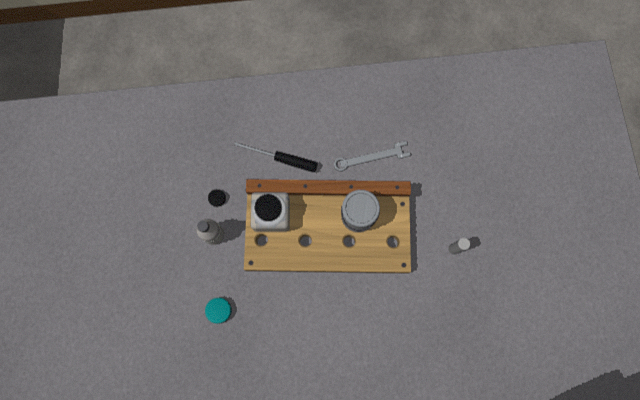

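Cap candidates (top view): the black cap on the jar (267,208), a small black cap loose on the bench (217,198), and a turquoise lid (217,310). I choose the one on the jar, because it is the larger non-turquoise one. The dog stands at (460,244). The holes are at (261,240), (305,240), (349,240) and (393,241), and the hole in front of the jar is the leftmost, hole_1.

```bash
cat > h.py <<'E'
from workcell import status, viewer, manip
import cv2,numpy as np
from scipy.spatial.transform import Rotation as Ro
def ray(n,uv,m=None):
    m=m or viewer.camera_model(n); R=np.array(m["R"]);t=np.array(m["t"])
    x=(uv[0]-m["cx"])/m["fx"];y=(uv[1]-m["cy"])/m["fy"]
    if n=="wrist":
        r=np.hypot(x,y); s=np.sin(r)/max(r,1e-9); d=np.array([x*s,y*s,np.cos(r)])
    else: d=np.array([x,y,1.])
    return -R.T@t, R.T@d
def onz(n,uv,z,m=None):
    c,d=ray(n,uv,m); return c+d*(z-c[2])/d[2]
def tool(p):
    "world displacement to target point p, in tool axes"
    o=status.get_obs(); return Ro.from_quat(o["ee_rot"]).inv().apply(np.array(p)-o["position"])
def blobs(mask,box,amin=15):
    x0,y0,x1,y1=box; k=np.zeros_like(mask); k[y0:y1,x0:x1]=mask[y0:y1,x0:x1]
    n,l,s,c=cv2.connectedComponentsWithStats(k.astype(np.uint8))
    return [(c[i].round(1).tolist(),s[i].tolist()) for i in range(1,n) if s[i][4]>=amin]
E
python3 - <<'E'
from h import *
im=cv2.imread("pics/top0.png"); hsv=cv2.cvtColor(im,cv2.COLOR_BGR2HSV)
wood=(hsv[...,1]>70)
H=blobs(~wood,(250,230,405,252)); print("holes")
P=[]
for c,s in H: p=onz("top",c,.036); P.append(p); print(c,s,p.round(4))
print("cap",[ (c,s,onz("top",c,.12).round(4)) for c,s in blobs(hsv[...,2]<45,(250,192,290,222),100)])
print("dogtop",[(c,s,onz("top",c,.085).round(4)) for c,s in blobs(hsv[...,2]>140,(440,230,480,260))])
s=cv2.imread("pics/scene0.png"); h2=cv2.cvtColor(s,cv2.COLOR_BGR2HSV)
print("scene cap",[(c,t,onz("scene",c,.12).round(4)) for c,t in blobs(h2[...,2]<45,(345,200,395,240),100)])
print("scene dogtop", onz("scene",(223,124.5),.085).round(4))
a=cv2.resize(im[180:260,200:290],None,fx=5,fy=5,interpolation=2);b=cv2.resize(s[110:160,205:245],None,fx=8,fy=8,interpolation=2)
cv2.imwrite("pics/crop1.png",np.hstack([a[:400],b[:400]]))
E
```

```text
holes
[270.3, 230.3] [254, 230, 35, 2, 49] [0.557  0.1058 0.036 ]
[357.7, 230.4] [351, 230, 14, 2, 25] [ 0.5361 -0.0845  0.036 ]
[262.0, 240.2] [257, 236, 11, 10, 85] [0.5371 0.1257 0.036 ]
[305.4, 240.6] [300, 236, 12, 10, 94] [0.5261 0.0316 0.036 ]
[348.7, 241.3] [343, 237, 12, 10, 92] [ 0.5143 -0.062   0.036 ]
[392.0, 241.9] [387, 237, 11, 11, 84] [ 0.5029 -0.1556  0.036 ]
cap [([267.8, 207.3], [255, 194, 26, 27, 529], array([0.5901, 0.0994, 0.12  ]))]
dogtop [([463.6, 243.2], [458, 238, 12, 11, 103], array([ 0.4779, -0.2955,  0.085 ]))]
scene cap [([367.2, 222.5], [352, 208, 31, 30, 737], array([0.6007, 0.1016, 0.12  ]))]
scene dogtop [ 0.4765 -0.2936  0.085 ]
```

View pics/crop1.png

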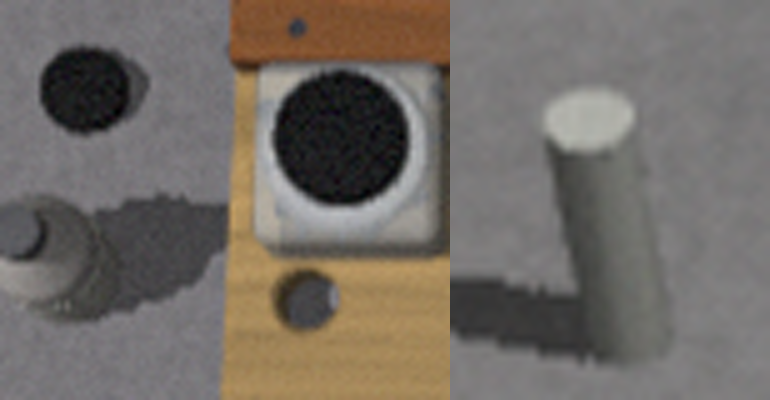

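The crop shows the jar's cap (larger, black) with hole_1 in front of it and slightly to the left. The small cap is loose beside the bottle, and the dog stands upright. Next I move above the dog.

Request:
play_rows:
  plan: [0, 0, 22.6, 0.38, -0.212, 0.02, 1, 0, 0, 22.6, 0.38, -0.212, 0.02, 1, 0, 0, 22.6, 0.38, -0.212, 0.02, 1, 0, 0, 22.6, 0.38, -0.212, 0.02, 1, 0, 0, 22.6, 0.38, -0.212, 0.02, 1, 0, 0, 22.6, 0.38, -0.212, 0.02, 1, 0, 0, 22.6, 0.38, -0.212, 0.02, 1, 0, 0, 22.6, 0.38, -0.212, 0.02, 1, 0, 0, 22.6, 0.38, -0.212, 0.02, 1, 0, 0, 22.6, 0.38, -0.212, 0.02, 1, 0, 0, 22.6, 0.38, -0.212, 0.02, 1]

```text
clock: 1.48
position: [0.4767, -0.296, 0.2254]
ee_rot: [0.998, -0.061, -0.0, 0.0]
ft_force: [-0.6, -0.5, 0.8]
grip_width: 1.0
grasp_force: 0.0
```

Run:
```python
from h import *
m=viewer.camera_model("wrist"); im=viewer.camera("wrist"); cv2.imwrite("pics/w1.png",im[:,:,::-1])
import pickle; pickle.dump(m,open("w1.pkl","wb"))
o=status.get_obs(); print(o["clock"],o["position"],o["ee_rot"],o["ft_force"])
print({k:np.round(np.array(v),4).tolist() for k,v in m.items()}, tool([.4775,-.2945,.085]))
```

```text
1.525 [ 0.47688878 -0.2958359   0.22539946] [ 9.98125343e-01 -6.12027532e-02  2.27378800e-05  1.45965170e-04] [ 0.35658364 -0.62173753  0.25928091]
{'fx': 309.7069, 'fy': 309.7069, 'cx': 319.1851, 'cy': 198.6681, 'R': [[-0.1221, -0.9925, -0.0], [-0.9416, 0.1158, 0.3163], [-0.3139, 0.0387, -0.9487]], 't': [-0.2359, 0.4477, 0.5232]} [ 0.00043454 -0.00144109  0.14039907]
```

View pics/w1.png

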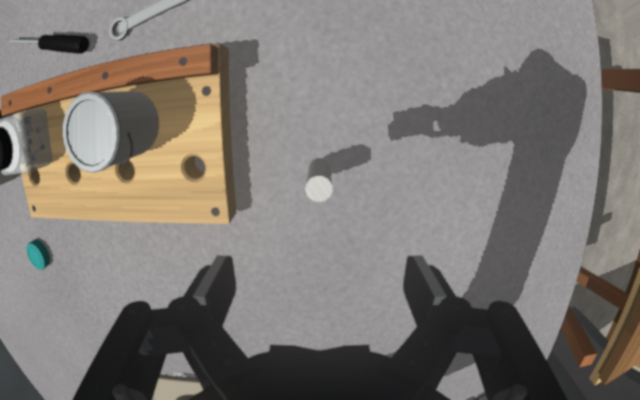

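The wrist view shows the dog's top at (319,188), midway between the fingers in the closing direction.

Run:
```python
from h import *
import pickle; m=pickle.load(open("w1.pkl","rb"))
im=cv2.imread("pics/w1.png"); g=cv2.cvtColor(im,cv2.COLOR_BGR2GRAY)
for c,s in blobs(g>170,(295,165,345,215),50):
    p=onz("wrist",c,.085,m); print(c,s,p.round(4),tool(p).round(4))
print(onz("wrist",(194,168),.036,m).round(4))
```

```text
[318.5, 188.8] [305, 176, 28, 26, 570] [ 0.4772 -0.2957  0.085 ] [ 0.0002 -0.0002  0.1404]
[ 0.5042 -0.1593  0.036 ]
```

Request:
play_rows:
  plan: [0, 0, 0, 0, 0, 0.05, 1, 0, 0, 0, 0, 0, 0.1, 1, 0, 0, 0, 0, 0, 0.14, 1, 0, 0, 0, 0, 0, 0.159, 1, 0, 0, 0, 0, 0, 0.159, 0.5, 0, 0, 0, 0, 0, 0.159, 0, 0, 0, 0, 0, 0, 0.159, 0, 0, 0, 0, 0, 0, 0.159, 0, 0, 0, 0, 0, 0, 0.159, 0, 0, 0, 0, 0, 0, 0.159, 0, 0, 0, 0, 0, 0, 0.159, 0, 0, 0, 0, 0, 0, 0.159, 0]
  squeeze: 50

```text
clock: 3.02
position: [0.4784, -0.2954, 0.0678]
ee_rot: [0.998, -0.06, 0.001, 0.001]
ft_force: [-1.2, -0.1, 6.7]
grip_width: 0.276
grasp_force: 48.7
```

Request:
play_rows:
  plan: [0, 0, 0, 0, 0, -0.05, 0, 0, 0, 0, 0, 0, -0.1, 0, 0, 0, 0, 0, 0, -0.16, 0, 0, 0, 0, 0.001, -0.05, -0.16, 0, 0, 0, 0, 0.002, -0.11, -0.16, 0, 0, 0, 0, 0.003, -0.17, -0.16, 0, 0, 0, 0, 0.004, -0.23, -0.16, 0, 0, 0, 0, 0.005, -0.29, -0.16, 0, 0, 0, 0, 0.006, -0.35, -0.16, 0, 0, 0, 0, 0.007, -0.4, -0.16, 0, 0, 0, 0, 0.007, -0.4275, -0.16, 0, 0, 0, 0, 0.007, -0.4275, -0.16, 0, 0, 0, 0, 0.007, -0.4275, -0.16, 0, 0, 0, 0, 0.007, -0.4275, -0.16, 0]

```text
clock: 4.78
position: [0.5361, 0.1272, 0.2263]
ee_rot: [0.998, -0.061, 0.0, 0.0]
ft_force: [0.1, 0.6, -0.3]
grip_width: 0.277
grasp_force: 49.4
```

Run:
```python
from h import *
m=viewer.camera_model("wrist"); im=viewer.camera("wrist"); cv2.imwrite("pics/w2.png",im[:,:,::-1])
import pickle; pickle.dump(m,open("w2.pkl","wb"))
o=status.get_obs(); print(o["clock"],o["position"],o["ee_rot"],o["ft_force"],o["grip_width"])
```

```text
4.825 [0.53608282 0.12734927 0.22636437] [ 9.98120988e-01 -6.12731762e-02  1.04849699e-04  2.83376879e-04] [-0.11463879  0.02349249 -0.42549722] 0.27682741889330154
```

View pics/w2.png

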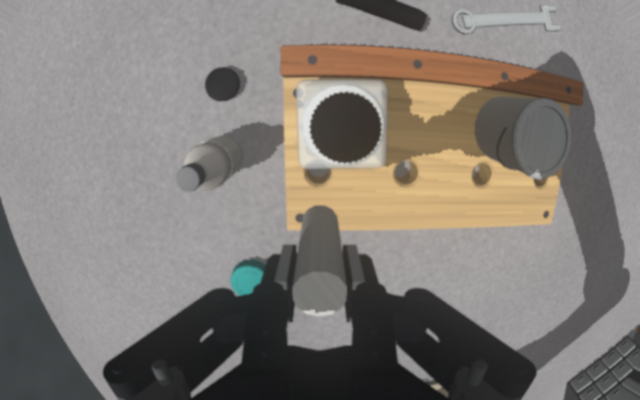

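The wrist view shows hole_1 at (318,173), hole_2 at (405,172) and the dog held upright with its foot near (320,215). The jar's cap is at (345,127). Next I measure these.

Run:
```python
from h import *
import pickle; m=pickle.load(open("w2.pkl","rb"))
im=cv2.imread("pics/w2.png"); hsv=cv2.cvtColor(im,cv2.COLOR_BGR2HSV); wood=hsv[...,1]>75
for box in((300,160,335,192),(388,155,424,190),(468,158,496,190)):
    for c,s in blobs(~wood,box,60): print(c,s,onz("wrist",c,.036,m).round(4))
print("cap",[(c,s,onz("wrist",c,.12,m).round(4)) for c,s in blobs(hsv[...,2]<50,(300,85,390,165),300)])
# jar side outline
print("foot top edge",onz("wrist",(320,206),.16,m).round(4), "L/R",onz("wrist",(303,213),.16,m).round(4),onz("wrist",(337,213),.16,m).round(4))
cv2.imwrite("pics/c2.png",cv2.resize(im[70:240,270:440],None,fx=3.5,fy=3.5,interpolation=cv2.INTER_CUBIC))
```

```text
[317.6, 166.7] [300, 160, 35, 18, 465] [0.5461 0.1273 0.036 ]
[402.6, 168.6] [395, 160, 16, 18, 200] [0.5336 0.0362 0.036 ]
cap []
foot top edge [0.5464 0.1251 0.16  ] L/R [0.5428 0.1371 0.16  ] [0.5399 0.1143 0.16  ]
```

View pics/c2.png

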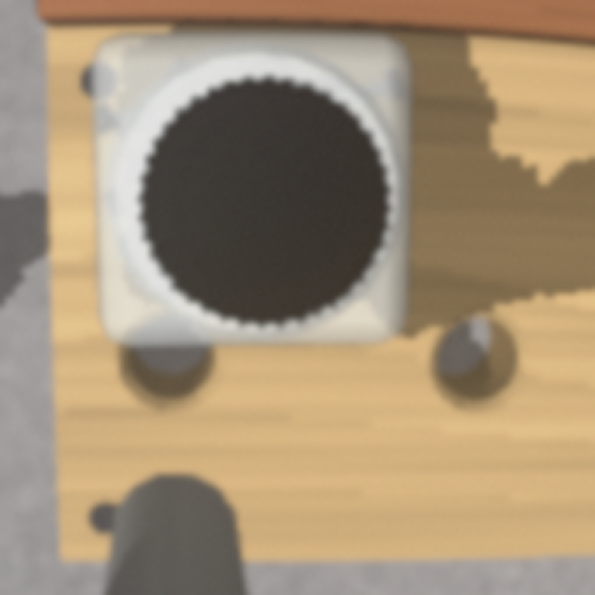

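Run:
```python
from h import *
import pickle; m=pickle.load(open("w2.pkl","rb"))
h1=onz("wrist",(317.7,173.5),.036,m);h2=onz("wrist",(405.7,173.1),.036,m);cap=onz("wrist",(345.7,127.1),.12,m)
print(h1,h2,np.linalg.norm(h1-h2),np.degrees(np.arctan2(*(h1-h2)[:2])),cap)
print("foot",onz("wrist",(320,223.7),.16,m))
# chain: hole4 from w1
h4=np.array([.5042,-.1593,.036]); u=(h1-h4)/np.linalg.norm(h1-h4); print(np.linalg.norm(h1-h4),np.degrees(np.arctan2(u[0],u[1])))
y=np.array([.1208,.9927,0]);x=np.array([.9927,-.1208,0]); print("cap rel hole",(cap-h1)@x,(cap-h1)@y)
print("tool->h1",tool(h1).round(4))
# jar edges at shoulder z .093
for p in((95,190),(412,190),(250,30),(250,345)):
    q=onz("wrist",(270+p[0]/3.5,70+p[1]/3.5),.093,m); print(p,q.round(4),((q-h1)@x).round(4),((q-h1)@y).round(4))
```

```text
[0.53873129 0.12814861 0.036     ] [0.52821804 0.03290798 0.036     ] 0.09581913361727246 6.299160163806551 [0.592747   0.09966344 0.12      ]
foot [0.53354909 0.12666791 0.16      ]
0.2895153122557313 6.850132831196968
cap rel hole 0.05706240297407167 -0.021752138615609002
tool->h1 [ 0.0025 -0.0012  0.1904]
(95, 190) [0.5974 0.1381 0.093 ] 0.057 0.017
(412, 190) [0.5889 0.0613 0.093 ] 0.0579 -0.0603
(250, 30) [0.6315 0.0966 0.093 ] 0.0959 -0.0201
(250, 345) [0.5545 0.1051 0.093 ] 0.0184 -0.0209
```

Request:
play_rows:
  plan: [0, 0, 0, 0.004, -0.0015, 0.04, 0, 0, 0, 0, 0.004, -0.0015, 0.08, 0, 0, 0, 0, 0.004, -0.0015, 0.105, 0, 0, 0, 0, 0.004, -0.0015, 0.115, 0, 0, 0, 0, 0.004, -0.0015, 0.12, 0, 0, 0, 0, 0.004, -0.0015, 0.124, 0, 0, 0, 0, 0.004, -0.0015, 0.127, 0, 0, 0, 0, 0.004, -0.0015, 0.127, 0]
  squeeze: 40

```text
clock: 5.82
position: [0.5408, 0.1289, 0.1]
ee_rot: [0.998, -0.061, 0.001, 0.0]
ft_force: [0.2, -2.3, -0.0]
grip_width: 0.278
grasp_force: 49.5
```

Run:
```python
from h import *
m=viewer.camera_model("wrist"); im=viewer.camera("wrist")[:,:,::-1]
s=viewer.camera("scene")[:,:,::-1]
cv2.imwrite("pics/c3.png",np.hstack([cv2.resize(im[60:260,220:420],(560,560),interpolation=2)[:, 80:480],cv2.resize(s[170:270,310:410],(400,400),interpolation=2)[:,:].repeat(1,0).copy() if 0 else cv2.resize(s[150:290,310:410],(400,560),interpolation=2)]))
o=status.get_obs(); print(o["clock"],o["position"],o["ee_rot"],o["ft_force"],o["grip_width"])
```

```text
5.925 [0.54067423 0.12893975 0.09982087] [ 9.98159421e-01 -6.06399960e-02  6.41415550e-04  3.86268864e-04] [ 1.27536748 -4.52089388  0.63880406] 0.27765242327553835
```

View pics/c3.png

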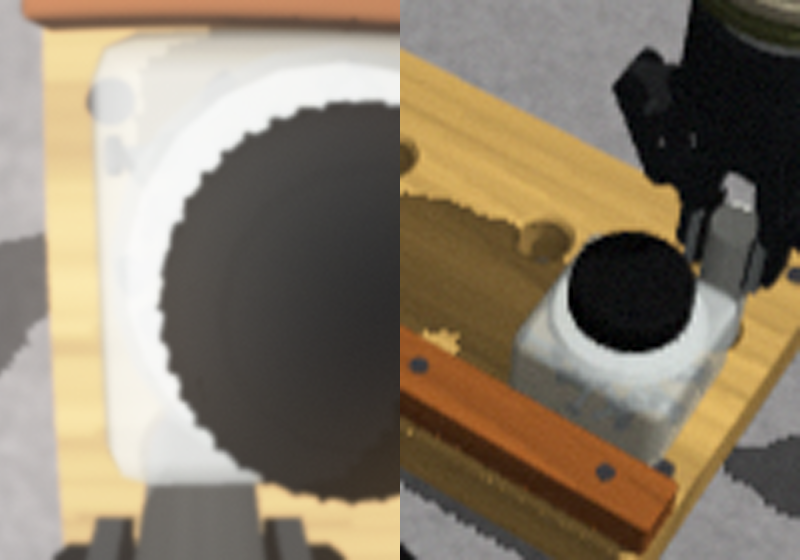

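The dog's foot is about 4 mm below the mouth with no upward force and a small side force toward -y. I ease it that way and continue down.

Request:
play_rows:
  plan: [0, 0, 0, 0, 0.001, 0.002, 0, 0, 0, 0, 0, 0.001, 0.005, 0, 0, 0, 0, 0, 0.001, 0.008, 0, 0, 0, 0, 0, 0.001, 0.011, 0, 0, 0, 0, 0, 0.001, 0.014, 0, 0, 0, 0, 0, 0.001, 0.014, 0]

```text
clock: 6.68
position: [0.5399, 0.1285, 0.0848]
ee_rot: [0.998, -0.06, -0.0, 0.0]
ft_force: [4.0, -2.8, -4.0]
grip_width: 0.278
grasp_force: 49.3
```

Request:
play_rows:
  plan: [0, 0, 0, 0, 0.0005, 0.004, 0, 0, 0, 0, 0, 0.0005, 0.008, 0, 0, 0, 0, 0, 0.0005, 0.012, 0, 0, 0, 0, 0, 0.0005, 0.014, 0, 0, 0, 0, 0, 0.0005, 0.014, 0, 0, 0, 0, 0, 0.0005, 0.014, 0.4, 0, 0, 0, 0, 0.0005, 0.014, 0.6, 0, 0, 0, 0, 0.0005, 0.014, 0.6, 0, 0, 0, 0, 0.0005, 0.014, 0.6]

```text
clock: 7.8
position: [0.5398, 0.1283, 0.0713]
ee_rot: [0.998, -0.06, -0.0, 0.0]
ft_force: [0.5, -0.3, -1.0]
grip_width: 0.602
grasp_force: 0.0
```

Request:
play_rows:
  plan: [0, 0, 0, 0, 0, -0.03, 0.6, 0, 0, 0, 0, 0, -0.08, 1, 0, 0, 0, 0, 0, -0.13, 1, 0, 0, 0, 0.02, 0.01, -0.14, 1, 0, 0, 0, 0.05, 0.02, -0.14, 1, 0, 0, 0, 0.056, 0.021, -0.14, 1, 0, 0, 0, 0.056, 0.021, -0.14, 1, 0, 0, 0, 0.056, 0.021, -0.14, 1, 0, 0, 0, 0.056, 0.021, -0.14, 1]

```text
clock: 8.93
position: [0.5924, 0.1011, 0.2114]
ee_rot: [0.998, -0.06, 0.0, 0.0]
ft_force: [0.5, -0.4, -0.2]
grip_width: 0.997
grasp_force: 0.0
```

Run:
```python
from h import *
m=viewer.camera_model("wrist"); im=viewer.camera("wrist")[:,:,::-1]; t=viewer.camera("top")[:,:,::-1]
cv2.imwrite("pics/w4.png",im);cv2.imwrite("pics/t4.png",t)
import pickle; pickle.dump(m,open("w4.pkl","wb"))
s=viewer.camera("scene")[:,:,::-1]
cv2.imwrite("pics/c4.png",np.hstack([cv2.resize(im[80:280,240:440],(400,400),interpolation=2),cv2.resize(s[160:260,310:410],(400,400),interpolation=2)]))
o=status.get_obs(); print(o["clock"],o["position"],o["ee_rot"],o["ft_force"],o["grip_width"],o["joint_pos"].round(3),manip.tip_extent)
g=cv2.cvtColor(im,cv2.COLOR_BGR2GRAY)
print([(c,st,onz("wrist",c,.12,m).round(4)) for c,st in blobs(g<55,(240,90,400,225),500)])
```

```text
9.075 [0.59276715 0.10081167 0.21144287] [ 9.98191807e-01 -6.01090634e-02  1.09659251e-04  7.48055606e-05] [ 0.40913759  0.09533096 -1.32550347] 1.0019454477377774 [ 0.223  0.359 -0.586  1.549  0.203  1.296 -2.081] 0.014
[([332.9, 185.3], [310, 170, 42, 31, 687], array([0.6088, 0.0887, 0.12  ]))]
```

View pics/c4.png

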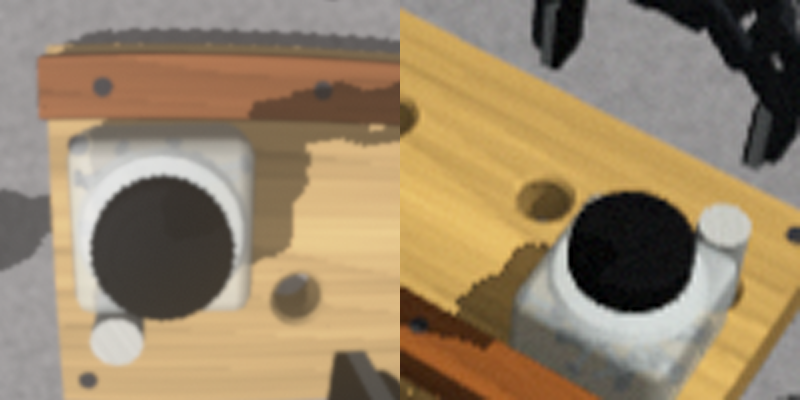

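The dog stands in hole_1: its top is at (298,250) in the wrist view and (391,216) in the scene view. The cap is at (321,203). I'll check the dog's seating height and the cap's centre.

Run:
```python
from h import *
import pickle; m=pickle.load(open("w4.pkl","rb"))
def tri(r):
    A=np.zeros((3,3));b=np.zeros(3)
    for c,d in r:
        d=d/np.linalg.norm(d);P=np.eye(3)-np.outer(d,d);A+=P;b+=P@c
    return np.linalg.solve(A,b)
print("dogtop",tri([ray("wrist",(298.5,250),m),ray("scene",(391,216.8))]))
cap=onz("wrist",(321.3,203.5),.12,m); cp=tri([ray("wrist",(321.3,203.5),m),ray("scene",(368,222.7))]); print("cap",cap,cp,tool(cap))
```

```text
dogtop [0.53632207 0.12756967 0.07691464]
cap [0.59564078 0.09893653 0.12      ] [0.59038125 0.09978275 0.10564296] [0.00305704 0.0015043  0.09144377]
```

The dog is home: both triangulated heights read low by similar amounts, and its own height is no higher than expected. Now I grip the cap.

Request:
play_rows:
  plan: [0, 0, 0, 0.0015, 0.001, 0.04, 1, 0, 0, 0, 0.0015, 0.001, 0.075, 1, 0, 0, 0, 0.0015, 0.001, 0.09, 1, 0, 0, 0, 0.0015, 0.001, 0.098, 1, 0, 0, 0, 0.0015, 0.001, 0.098, 1, 0, 0, 0, 0.0015, 0.001, 0.098, 0.74, 0, 0, 0, 0.0015, 0.001, 0.098, 0.7, 0, 0, 0, 0.0015, 0.001, 0.098, 0.66, 0, 0, 0, 0.0015, 0.001, 0.098, 0.6, 0, 0, 0, 0.0015, 0.001, 0.098, 0.6, 0, 0, 0, 0.0015, 0.001, 0.098, 0.6, 0, 0, 0, 0.0015, 0.001, 0.098, 0.6]
  squeeze: 30

```text
clock: 10.58
position: [0.5948, 0.0997, 0.1143]
ee_rot: [0.998, -0.06, 0.001, -0.0]
ft_force: [-2.0, -0.1, 6.5]
grip_width: 0.649
grasp_force: 30.6
```

Run:
```python
from h import *
s=viewer.camera("scene")[:,:,::-1]; w=viewer.camera("wrist")[:,:,::-1]
cv2.imwrite("pics/c5.png",np.hstack([cv2.resize(s[170:270,310:410],(500,500),interpolation=2),cv2.resize(w[170:370,270:370],(250,500),interpolation=2)]))
o=status.get_obs(); print(o["clock"],o["position"],o["ft_force"],o["torque"],o["grip_width"],o["grasp_force"])
```

```text
10.675 [0.59477501 0.0996609  0.11432998] [-1.67313638  0.3595359   6.05675213] [0.05216609 0.33222002 0.02790639] 0.6498181212154959 30.57599913328886
```

View pics/c5.png

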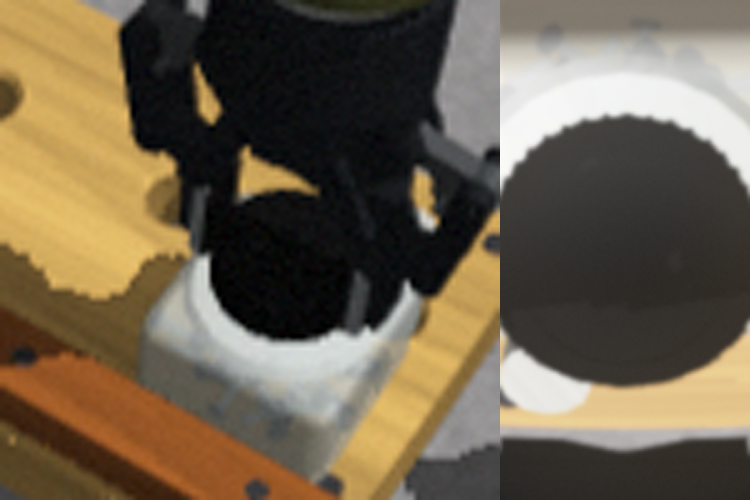

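Both pads sit on the cap's rim. I raise the squeeze and turn the first 20°.

Request:
play_rows:
  plan: [0, 0, 0, 0, 0, 0, 0.5, 0, 0, 0, 0, 0, 0, 0.5, 0, 0, -3, 0, 0, 0, 0.5, 0, 0, -6, 0, 0, 0, 0.5, 0, 0, -9, 0, 0, -0.0001, 0.5, 0, 0, -12, 0, 0, -0.0002, 0.5, 0, 0, -15, 0, 0, -0.0003, 0.5, 0, 0, -18, 0, 0, -0.0005, 0.5, 0, 0, -20, 0, 0, -0.0006, 0.5, 0, 0, -20, 0, 0, -0.0006, 0.5]
  squeeze: 100

```text
clock: 11.92
position: [0.5953, 0.0999, 0.1154]
ee_rot: [0.993, 0.114, 0.001, -0.0]
ft_force: [0.3, -0.0, 9.0]
grip_width: 0.621
grasp_force: 103.1
```

Run:
```python
from h import *
o=status.get_obs(); print(o["clock"],o["position"],np.degrees(Ro.from_quat(o["ee_rot"]).as_euler("ZYX")),o["ft_force"],o["torque"],o["grip_width"],o["grasp_force"],o["joint_pos"])
```

```text
11.925 [0.59525666 0.09994704 0.115421  ] [ 1.31091643e+01 -1.47472875e-01 -1.79994908e+02] [ 0.34100665 -0.03761399  8.9946593 ] [ 0.18669648  0.23286636 -0.00224133] 0.6207658131479022 103.08136252686381 [ 0.25331185  0.46191667 -0.6267872   1.64547448  0.293755    1.12738647
 -1.79223582]
```

Request:
play_rows:
  plan: [0, 0, -4, 0, 0, -0.0002, 0.5, 0, 0, -8, 0, 0, -0.0003, 0.5, 0, 0, -12, 0, 0, -0.0005, 0.5, 0, 0, -16, 0, 0, -0.0007, 0.5, 0, 0, -20, 0, 0, -0.0008, 0.5]

```text
clock: 12.55
position: [0.5952, 0.1001, 0.1161]
ee_rot: [0.958, 0.286, 0.001, -0.0]
ft_force: [0.5, 1.5, 7.9]
grip_width: 0.624
grasp_force: 103.3
```

Run:
```python
from h import *
o=status.get_obs(); print(o["clock"],o["position"],np.degrees(Ro.from_quat(o["ee_rot"]).as_euler("ZYX")),o["ft_force"],o["torque"],o["tau"][-1])
w=viewer.camera("wrist")[:,:,::-1]; s=viewer.camera("scene")[:,:,::-1]; t=viewer.camera("top")[:,:,::-1]
for n,i in zip("wst",(w,s,t)): cv2.imwrite(f"pics/{n}6.png",i)
# jar rotation: compare scene crop brightness edges of jar's right side / visible jar silhouette vs before
a=cv2.imread("pics/scene0.png")
d=cv2.absdiff(a,s).max(2)[228:268,335:395]
print((d>25).sum(), np.argwhere(d>25).min(0) if (d>25).any() else None, np.argwhere(d>25).max(0) if (d>25).any() else None)
```

```text
12.55 [0.59522066 0.10012713 0.11609581] [ 3.32031407e+01 -1.45963889e-01  1.79967520e+02] [0.52602767 1.53293958 7.85208085] [ 0.35221412  0.11205985 -0.34424674] -0.7697426900267601
587 [0 1] [39 59]
```

Request:
play_rows:
  plan: [0, 0, -4, 0, 0, -0.0002, 0.5, 0, 0, -8, 0, 0, -0.0003, 0.5, 0, 0, -12, 0, 0, -0.0005, 0.5, 0, 0, -16, 0, 0, -0.0007, 0.5]

```text
clock: 13.2
position: [0.5952, 0.1, 0.1166]
ee_rot: [0.909, 0.416, 0.001, 0.0]
ft_force: [0.6, 0.7, 5.1]
grip_width: 0.625
grasp_force: 103.5
```

Run:
```python
from h import *
o=status.get_obs(); print(o["clock"],o["position"],np.degrees(Ro.from_quat(o["ee_rot"]).as_euler("ZYX")),o["ft_force"],o["torque"],o["tau"][-1])
s=viewer.camera("scene")[:,:,::-1]; w=viewer.camera("wrist")[:,:,::-1]; cv2.imwrite("pics/s7.png",s);cv2.imwrite("pics/w7.png",w)
cv2.imwrite("pics/c7.png",np.hstack([cv2.resize(s[185:285,320:420],(400,400),interpolation=2),cv2.resize(w[60:260,220:420],(400,400),interpolation=2)]))
```

```text
13.2 [0.59517378 0.09996372 0.11659238] [ 4.92069037e+01 -1.15992363e-01  1.79929693e+02] [0.58554603 0.67226161 5.08008337] [ 0.36516735  0.03392218 -0.21621529] -0.9042643569409847
```

View pics/c7.png

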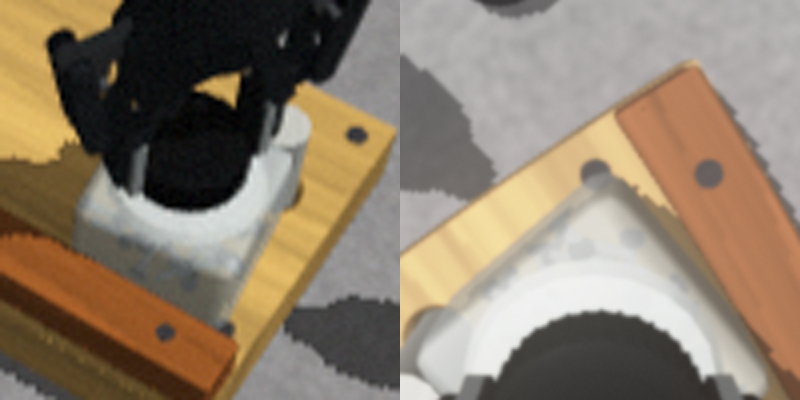

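The last picture shows the jar turned about 5° and resting against the dog and batten, still standing flat, with the cap held. It has about 8–12° left to go.

Request:
play_rows:
  plan: [0, 0, -3, 0, 0, -0.0002, 0.5, 0, 0, -6, 0, 0, -0.0004, 0.5, 0, 0, -9, 0, 0, -0.0006, 0.5, 0, 0, -9, 0, 0, -0.0006, 0.5]

```text
clock: 13.8
position: [0.5949, 0.1001, 0.1168]
ee_rot: [0.874, 0.485, 0.001, 0.0]
ft_force: [0.1, 1.7, 6.6]
grip_width: 0.626
grasp_force: 104.2
```

Run:
```python
from h import *
o=status.get_obs(); print(o["clock"],o["position"],np.degrees(Ro.from_quat(o["ee_rot"]).as_euler("ZYX")),o["ft_force"],o["torque"],o["tau"][-1])
```

```text
13.8 [0.59486502 0.10007577 0.11682708] [ 5.80904609e+01 -8.69787506e-02  1.79949803e+02] [0.06209699 1.70059371 6.64760186] [0.44738829 0.04300301 0.03748558] 0.47776859253644943
```

Request:
play_rows:
  plan: [0, 0, -3, 0, 0, -0.0001, 0.5, 0, 0, -6, 0, 0, -0.0003, 0.5, 0, 0, -6, 0, 0, -0.001, 0.5, 0, 0, -6, 0, 0, -0.0015, 0.5, 0, 0, -6, 0, 0, -0.0015, 0.5]

```text
clock: 14.42
position: [0.5941, 0.0996, 0.1172]
ee_rot: [0.848, 0.53, -0.0, -0.0]
ft_force: [-0.7, 3.4, -0.9]
grip_width: 0.617
grasp_force: 104.8
```

Run:
```python
from h import *
o=status.get_obs(); print(o["clock"],o["position"],np.degrees(Ro.from_quat(o["ee_rot"]).as_euler("ZYX")),o["ft_force"],o["torque"],o["tau"][-1])
```

```text
14.425 [0.59405436 0.09956397 0.11721795] [ 6.40478381e+01  1.29244765e-02 -1.79967689e+02] [-0.74797209  3.39600243 -0.92885079] [0.66602325 0.02580858 0.02970852] 0.0008774349771556444
```

Request:
play_rows:
  plan: [0, 0, 0, 0, 0, -0.0005, 0.5, 0, 0, 0, 0, 0, -0.001, 0.5, 0, 0, 0, 0, 0, -0.001, 0.5]

```text
clock: 14.8
position: [0.5941, 0.0995, 0.1184]
ee_rot: [0.848, 0.531, -0.0, -0.0]
ft_force: [-1.4, 2.9, -2.0]
grip_width: 0.625
grasp_force: 104.8
```

Run:
```python
from h import *
o=status.get_obs(); print(o["clock"],o["position"],np.degrees(Ro.from_quat(o["ee_rot"]).as_euler("ZYX")),o["ft_force"],o["torque"],o["tau"][-1],o["grip_width"])
```

```text
14.8 [0.5941282  0.09946774 0.11839865] [ 6.40859737e+01  1.59707063e-02 -1.79979050e+02] [-1.37477027  2.90130419 -2.02509953] [0.58919251 0.2430988  0.02545705] -0.0061264085525181144 0.6250307206814008
```

Run:
```python
from h import *
s=viewer.camera("scene")[:,:,::-1].copy(); cv2.imwrite("pics/s8.png",s); a=cv2.imread("pics/s7.png")
f=lambda i,b:cv2.GaussianBlur(cv2.cvtColor(i,cv2.COLOR_BGR2GRAY).astype(np.float32),(0,0),.8)[b[1]:b[3],b[0]:b[2]]
for nm,b in(("jarbody",(340,236,386,266)),("collar",(345,225,392,246)),("board",(385,215,420,245)),("cap",(356,210,382,236))):
    print(nm,cv2.phaseCorrelate(f(a,b),f(s,b),cv2.createHanningWindow((b[2]-b[0],b[3]-b[1]),cv2.CV_32F)))
for _ in range(3): print(status.get_obs()["ft_force"])
```

```text
jarbody ((-0.19392377406779104, 0.061579543171617956), 1.0317187130451202)
collar ((-0.034952911279809484, -1.713691206672193), 0.5418086279597547)
board ((0.04617881655836342, 0.051694994082616574), 0.9984381161354207)
cap ((0.5541800359788134, -0.34574542182235035), 0.7879827313625927)
[-1.77498506  3.57522161 -2.23767696]
[-1.77498506  3.57522161 -2.23767696]
[-1.77498506  3.57522161 -2.23767696]
```

The jar body has not moved while the cap rises. I continue lifting gently.

Request:
play_rows:
  plan: [0, 0, 0, 0, 0, -0.0007, 0.5, 0, 0, 0, 0, 0, -0.0015, 0.5, 0, 0, 0, 0, 0, -0.0015, 0.5]

```text
clock: 15.22
position: [0.5943, 0.0995, 0.1201]
ee_rot: [0.848, 0.531, 0.0, 0.0]
ft_force: [-2.3, 2.9, -2.3]
grip_width: 0.62
grasp_force: 104.9
```

Run:
```python
from h import *
s=viewer.camera("scene")[:,:,::-1].copy(); cv2.imwrite("pics/s9.png",s); a=cv2.imread("pics/s7.png")
f=lambda i,b:cv2.GaussianBlur(cv2.cvtColor(i,cv2.COLOR_BGR2GRAY).astype(np.float32),(0,0),.8)[b[1]:b[3],b[0]:b[2]]
for nm,b in(("jarbody",(340,236,386,266)),("cap",(356,210,382,236))):
    print(nm,cv2.phaseCorrelate(f(a,b),f(s,b),cv2.createHanningWindow((b[2]-b[0],b[3]-b[1]),cv2.CV_32F)))
o=status.get_obs();print(o["position"],o["ft_force"],o["torque"])
```

```text
jarbody ((-0.1281640742663761, 0.020254582495654816), 0.9758978529108895)
cap ((0.24674070546765847, -0.3320081293023307), 0.7304533381520966)
[0.59430955 0.09946618 0.12005336] [-1.50126751  2.42691777 -1.51099944] [0.68093598 0.38640576 0.01300474]
```

Request:
play_rows:
  plan: [0, 0, 0, 0.0004, -0.0005, -0.001, 0.5, 0, 0, 0, 0.0004, -0.0005, -0.003, 0.5, 0, 0, 0, 0.0004, -0.0005, -0.006, 0.5, 0, 0, 0, 0.0004, -0.0005, -0.01, 0.5, 0, 0, 0, 0.0004, -0.0005, -0.014, 0.5, 0, 0, 0, 0.0004, -0.0005, -0.018, 0.5, 0, 0, 0, 0.0004, -0.0005, -0.021, 0.5, 0, 0, 0, 0.0004, -0.0005, -0.022, 0.5, 0, 0, 0, 0.0004, -0.0005, -0.022, 0.5, 0, 0, 0, 0.0004, -0.0005, -0.022, 0.5]

```text
clock: 16.52
position: [0.594, 0.1, 0.1418]
ee_rot: [0.848, 0.531, -0.0, -0.0]
ft_force: [-0.4, 0.9, -0.7]
grip_width: 0.621
grasp_force: 105.0
```

Run:
```python
from h import *
s=viewer.camera("scene")[:,:,::-1].copy(); cv2.imwrite("pics/s10.png",s); a=cv2.imread("pics/s7.png"); t=viewer.camera("top")[:,:,::-1]; t0=cv2.imread("pics/top0.png")
f=lambda i,b:cv2.GaussianBlur(cv2.cvtColor(i,cv2.COLOR_BGR2GRAY).astype(np.float32),(0,0),.8)[b[1]:b[3],b[0]:b[2]]
pc=lambda a,s,b:cv2.phaseCorrelate(f(a,b),f(s,b),cv2.createHanningWindow((b[2]-b[0],b[3]-b[1]),cv2.CV_32F))
print("jar",pc(a,s,(340,240,386,266)),"dogtop",pc(a,s,(384,206,402,228)))
b=(350,195,395,240); g=cv2.cvtColor(s,cv2.COLOR_BGR2GRAY)
print("black in old cap spot",(g[215:232,356:380]<45).mean(),(cv2.cvtColor(a,6)[215:232,356:380]<45).mean())
for nm,b in(("glue",(425,235,456,286)),("driver",(280,262,362,355)),("wrench",(180,230,272,272)),("tin",(260,160,305,216))):
    print(nm,pc(cv2.imread("pics/scene0.png"),s,b))
o=status.get_obs();print(o["clock"],o["position"],o["ft_force"],o["torque"],o["grip_width"],o["grasp_force"],np.degrees(Ro.from_quat(o["ee_rot"]).as_euler("ZYX")))
```

```text
jar ((-0.05342293775672147, 0.588490283659798), 1.0321628991284488) dogtop ((-0.26324864143965065, -0.114390168592573), 0.6881704358039079)
black in old cap spot 0.6421568627450981 0.9852941176470589
glue ((0.04588863666396392, 0.029253382377561366), 0.9990936763308667)
driver ((0.017094780499483875, -0.07727266434800839), 1.0172356220307173)
wrench ((-0.4501282513662517, 0.3438803801814245), 0.5130890113336068)
tin ((0.40186129545775273, 0.2618728719939476), 0.4344363922542996)
16.625 [0.59402014 0.09997067 0.14187583] [ 0.68679896 -0.46989666 -0.48970729] [ 0.02383056 -0.00185247 -0.00870556] 0.622478742785328 105.02713118579464 [ 6.40886469e+01  8.70789887e-03 -1.79994890e+02]
```

```bash
python3 -c "
from workcell import manip; print(manip.hand_in())"
```

```text
the job is handed in; nothing more can be done
None
```

I handed the job in at about 17 s of the 58 s: the dog is in hole_1 and braces the jar, and the unscrewed cap is held level about 12 mm above the jar's mouth. Force readings and image comparison show the jar still standing on the board and the bottle and screwdriver unmoved. The same comparison was inconclusive for the tin and wrench, probably because of the arm's shadow; the gripper was never lowered near either.

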